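# Pack the heater-tube service kit

### The arm

A 6-joint arm with a two-finger parallel gripper is mounted at the origin on a cart in front of the work surface, level with it; the furniture and walls round the work are solid. World frame = base frame: x ahead of the robot, y to its left, z up, the work surface at z = 0. Lengths are in m, angles in rad, forces in N, time in s.
With the tool pointing down it reaches from about 0.325 to 0.775 m from the base axis. Payload 5.5 kg.
Tool frame: the origin (TCP) lies between the finger pads; the fingertips stand 11 mm ahead of it and the grasp point (between the pads) lies 8 mm behind it; z points along the fingers, y is the line along which they close (so a half turn about z gives the same grasp; the last joint's range is limited). The gripper opens to 88 mm and grips with 3 to 60 N. Pads are 20 mm wide; open, the fingers measure 115 mm over their backs; the gripper's body (75 mm by 178 mm) begins 61 mm behind the grasp point.
Start: joints at [1.044, 0.091, 1.231, -0, 1.82, -0.057], TCP at [0.272, 0.535, 0.234] pointing down, gripper open.
Joint ranges: [-2.87, 2.87], [-0.86, 2.18], [0.17, 2.46], [-1.51, 4.65], [0.06, 2.69], [-2.65, 2.65]. Speed limits (rad/s): [2.57, 2.57, 3.01, 3.14, 3.14, 3.14].

### API

Orientations are given as a rotation vector (axis times angle).
In Python, from station import monitor, viewer, env, finder gives the robot as it stands.
- The arm moves only by the shell command python3 -m inch 'ROWS' [FORCE]. ROWS is JSON, a list that holds one entry, the list of rows, each a list of 7 numbers: the opening, from 0 (shut) to 1 (fully open), then the shift along the tool's x, y, z scaled (see below), then the turn, a rotation vector about the tool's x, y, z scaled (see below). A call has 1 to 20 rows; each row is the pose to reach, as a shift and turn from the pose commanded when the call began, along the tool's axes at that moment; what a row does not reach only later rows make up. The controller multiplies each number of a shift by 50 cm and each number of a turn by 60 degrees. A row lasts 1/10 s, in which the tool goes at most 50 mm and 8.59 degrees, less where a joint would pass 70% of its speed; a pose out of reach is approached as far as the arm can. A call with a number of a shift or a turn outside -1 to 1 is refused whole. A call with a gripper value outside its range is refused whole. The fingers move at their own pace and stop on an object; FORCE is the grip in N (left out, the last holds). Time passes only in rows, so rows that repeat a pose let the fingers close. It gives the time, the measured TCP pose, the force, the opening and the grip force at its end, in the units of the state.
- monitor.read_state(): the state, without advancing time (a new reading comes with each control period).
- viewer.read_camera(name): name is "scene" or "top" or "wrist"; returns a dict with "frame" (384x512x3 uint8, red, green, blue), "range_z" (384x512 float32, m along the optical axis (not along the pixel's ray), 0 where there is no reading), "intrinsics" (3x3 intrinsics, pixels), "dist" ([k1, k2, p1, p2, k3] as OpenCV has them; the pictures are not rectified), "rvec" (rotation vector, rad) and "tvec" (3), from world to camera coordinates, as OpenCV has them; the wrist camera has in their place "mount" (4x4, takes a point from camera to tool coordinates, whose origin is the TCP and whose axes are the flange's). Camera axes: x right, y down, z forward; pixel columns grow to the right and rows downward; lengths in m; the calibration is good to about 2 mm. A picture is of the moment at which its call begins: read the wrist's pose just before it.
- env.hand_in(): hands the job in; it is judged then, once.
Trained networks look in the newest picture that a camera, given by its name, has taken for a name from the list of things; names that differ only in an ending like _2 or _b are one class to them, and where a whole thing is asked for, a point or a joint stands for the part that bears it (a point fixed in the world has none). Each returns a list of dicts, best first, with "confidence" (0 to 1); they miss things now and then, are a little off and sometimes report something else, mostly with a low value. They report only what shows in the picture. A call takes as long as a camera call. They do not tell look-alikes from the thing itself.
- finder.spot_in(name, camera): "rect" ([left, top, width, height] in pixels, round what is visible of it).
- finder.cut_out(name, camera): "region" (384x512 bool, what is visible of it) and "rect" ([left, top, width, height] in pixels, round what is visible of it).
The state is a dict: "clock": time; "joints": joint angles; "joint_vel": joint speeds; "joint_efforts": joint torques, N m; "tcp_pos": TCP position; "tool_rot": TCP orientation; "wrist_force": force on the tool from outside, world axes, zero at the start; "moment": the same for the moment, N m; "grip_width": finger opening in m; "grip_force": force on a finger pad.
Only numpy, scipy, OpenCV 4.12 (cv2) and the standard library are available. Lean on these libraries where they do the work, as an engineer would, in place of code of your own. Each camera call takes 0.05 s, during which the arm holds its last target. There are 200 camera calls.

### The job

Pack the kit for changing the heater tube: put the grey heater tube, the white connector sleeve, the cream ceramic block and the roll of black tape each into the orange insert made for it in the aluminium kit tray - the tube in the V saddles, the sleeve lengthwise in the long channel, the block in the rectangular pocket, the tape flat between the four pegs - all fully seated and let go. The black-capped marker and the yellow tape look similar but do not belong to the kit: leave them where they lie.

Things in the scene. Friction and masses are not known exactly. Their poses are not given: they have to be found in the camera images.
- heater_tube: Plain mid-grey tube, 39 mm diameter, 98 mm long, 60 g, lying on its side on the table; it can roll. Origin: middle of the tube on its axis (19.5 mm above the table); y is along the tube.
- connector_sleeve: White cable connector sleeve, a smooth barrel 20 mm thick and 108 mm long with a short black plug end, 30 g, lying flat. Origin: centre of its underside (its middle is 10 mm above); y is along the sleeve.
- ceramic_block: Cream ceramic end block, 24 (x) by 42 (y) by 24 mm high, 45 g. Origin: centre of its underside.
- black_tape: Roll of black insulating tape lying flat, 58 mm diameter, 18 mm high, 50 g; the smaller of the two rolls. Origin: centre of its underside, z up.
- black_marker: Felt marker, white barrel with a long black cap (about a third of its length), 16 mm thick, 128 mm long, lying flat. Looks like the connector sleeve but is longer and thinner, and does not belong in the kit. Origin: centre of its underside; y is along the marker.
- yellow_tape: Roll of yellow tape lying flat, 66 mm diameter, 18 mm high. Does not belong in the kit. Origin: centre of its underside.
- tube_insert: Orange insert 132 (x) by 76 (y) mm, floor 5 mm above its origin (centre of underside); fixed in the aluminium tray (rim 14 mm over table). Two 90 degree V saddles 28 to 48 mm either side of centre along x, 54 mm wide, 25 mm high; end stops 117 mm apart, 20 mm high. Seated: tube axis 28.5 mm above origin, tube along insert's x. Fingers fit between the saddles.
- sleeve_insert: Orange insert 132 (x) by 76 (y) mm, floor 5 mm above its origin (centre of underside); fixed in the aluminium tray (rim 14 mm over table). Channel along x, 36 mm wide; four wall pieces 28 to 54 mm either side of centre, 18 mm high; end walls 126 mm apart. Sleeve lies on the floor along x, either way round. Open for fingers in the middle 56 mm.
- block_insert: Orange insert 132 (x) by 76 (y) mm, floor 5 mm above its origin (centre of underside); fixed in the aluminium tray (rim 14 mm over table). Pocket 60 (x) by 42 (y) mm inside, walls 4 mm thick, 16 mm high, the long ones open in the middle 36 mm. Block stands on the floor, its 42 mm length along x.
- tape_insert: Orange insert 132 (x) by 76 (y) mm, floor 5 mm above its origin (centre of underside); fixed in the aluminium tray (rim 14 mm over table). Four upright pegs on a 57 mm square round the centre, 8.4 mm thick, 22 mm high, grey disc between them. Roll lies flat on the floor between the pegs, about 8 mm to spare. Inserts stand side by side along y, 79 mm apart, in changing order.
There are look-alikes about, which are no part of the job. What is shaped like the black_tape but turquoise is not meant.

How it is judged:
By the outcome, as a careful person would: the job done as asked, in the order asked, and still so for the second after the job is handed in, with the robot touching nothing.
It also fails if it takes over 109 s, if anything falls off the work surface, if the arm or the gripper's body presses on something with over 40 N, if the wrist force passes 120 N, or if a joint passes its speed limit or range.

## Working session

There is one attempt and no reset: what is moved stays moved. The work goes in short steps, Python scripts to look and compute and a shell command to move; the robot and the scene stay as the last step left them, time stands still between calls to the robot, and variables do not carry over. Pictures are saved under pics/ and viewed, at most 14 in all, crops included, and the job is handed in when it is done.

```bash
ls; mkdir -p pics; cat > h.py <<'E'
import numpy as np, cv2
from scipy.spatial.transform import Rotation as R
from station import monitor, viewer, env, finder
def world(c,st=None):
    """HxWx3 world points"""
    h,w=c['range_z'].shape
    u,v=np.meshgrid(np.arange(w),np.arange(h))
    p=cv2.undistortPoints(np.stack([u,v],-1).reshape(-1,1,2).astype(float),c['intrinsics'],np.array(c['dist'])).reshape(h,w,2)
    z=c['range_z']
    P=np.dstack([p*z[...,None],z])
    if 'mount' in c:
        M=np.array(c['mount']); P=P@M[:3,:3].T+M[:3,3]
        return P@R.from_rotvec(st['tool_rot']).as_matrix().T+st['tcp_pos']
    Rm=R.from_rotvec(np.ravel(c['rvec'])).as_matrix()
    return (P-np.ravel(c['tvec']))@Rm
def save(n,img,s=1.5): cv2.imwrite('pics/'+n,cv2.resize(img[...,::-1],None,fx=s,fy=s))
E
python3 - <<'E'
from h import *
st=monitor.read_state(); print(st)
for cam in ('top','scene'):
    c=viewer.read_camera(cam); save(cam+'1.png',c['frame']); W=world(c); np.savez(cam+'1.npz',W=W,f=c['frame'])
    for n in ['heater_tube','connector_sleeve','ceramic_block','black_tape','black_marker','yellow_tape','tube_insert','sleeve_insert','block_insert','tape_insert']:
        for d in finder.cut_out(n,cam)[:3]:
            m=d['region']&(c['range_z']>0); q=W[m]
            if len(q)<5: continue
            (x,y),(a,b),t=cv2.minAreaRect((q[:,:2]*1000).astype(np.float32))
            print(cam,n,round(d['confidence'],2),np.round(d['rect']),np.round([x,y]),np.round([a,b,t]),np.round(np.percentile(q[:,2],[5,50,95])*1000),c['frame'][d['region']].mean(0).astype(int))
E
```

```text
pics
{'clock': 0.0, 'joints': array([ 1.04430891e+00,  9.18283553e-02,  1.23185452e+00,  7.92897428e-06,
        1.81982014e+00, -5.67253839e-02]), 'joint_vel': array([-0.00134408, -0.00019765,  0.00126556,  0.0003264 ,  0.00032906,
       -0.00035983]), 'joint_efforts': array([ 3.51779472e-04, -4.46450043e+01, -4.06449616e+01,  6.99386210e-02,
        2.91347620e-02, -1.87266860e-04]), 'tcp_pos': array([0.27147741, 0.53475839, 0.23254285]), 'tool_rot': array([-7.31001473e-01, -3.05478907e+00,  2.87012882e-03]), 'wrist_force': array([-0.06454763, -0.42635821,  0.51226846]), 'moment': array([-0.02556278, -0.05149183, -0.01233398]), 'grip_force': 0.0, 'grip_width': 0.0874064702174773}
top heater_tube 0.81 [361. 218.  34.  11.] [ 484. -425.] [ 38. 100.   3.] [20. 36. 41.] [85 82 75]
top connector_sleeve 0.72 [141. 165.  34.  21.] [644. 264.] [108.  23.  64.] [-1. 16. 21.] [124 119 107]
top connector_sleeve 0.68 [155. 206.  27.  40.] [484. 230.] [ 76. 128.  86.] [ 4.  8. 17.] [107  59  33]
top ceramic_block 0.61 [208. 170.  12.   9.] [644.  88.] [27. 44. 11.] [ 2. 23. 27.] [146 132 107]

[... 1923 characters left out ...]
tape 0.61 [252. 182.  17.  18.] [607. -34.] [107.  57.  67.] [-3. 11. 17.] [ 79 116 106]
scene yellow_tape 0.74 [249. 232.  24.  23.] [ 464. -291.] [68. 62. 60.] [ 1. 15. 18.] [153 130  85]
scene yellow_tape 0.21 [180. 165.  44.  19.] [480. 142.] [108. 128.  86.] [ 4.  7. 22.] [134  80  51]
scene tube_insert 0.62 [183. 164.  40.  20.] [482. 139.] [102. 131.  86.] [ 4.  7. 22.] [136  82  52]
scene sleeve_insert 0.9 [189. 173.  43.  20.] [483.  74.] [ 91. 150.  87.] [ 3.  6. 18.] [142  88  59]
scene block_insert 0.69 [178. 157.  35.  14.] [484. 223.] [136.  98.   6.] [ 3.  6. 16.] [119  71  46]
scene tape_insert 0.6 [171. 150.  37.  14.] [493. 297.] [111. 132.  84.] [ 3.  6. 15.] [116  75  53]
```

```bash
python3 - <<'E'
from h import *
d=np.load('top1.npz'); f=d['f'][145:265,110:410]
save('topcrop.png',f,2.6)
E
```

```text
(no output)
```

View pics/topcrop.png

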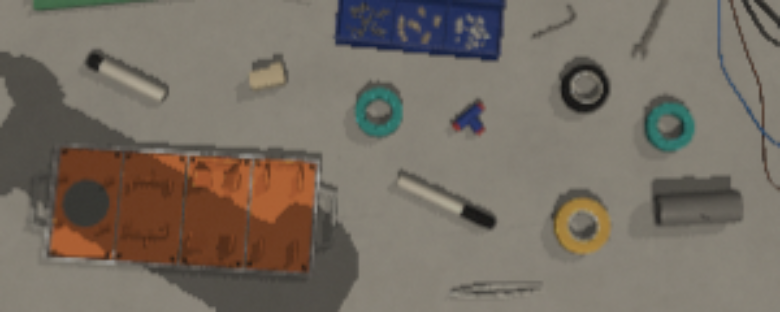

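View pics/scene1.png

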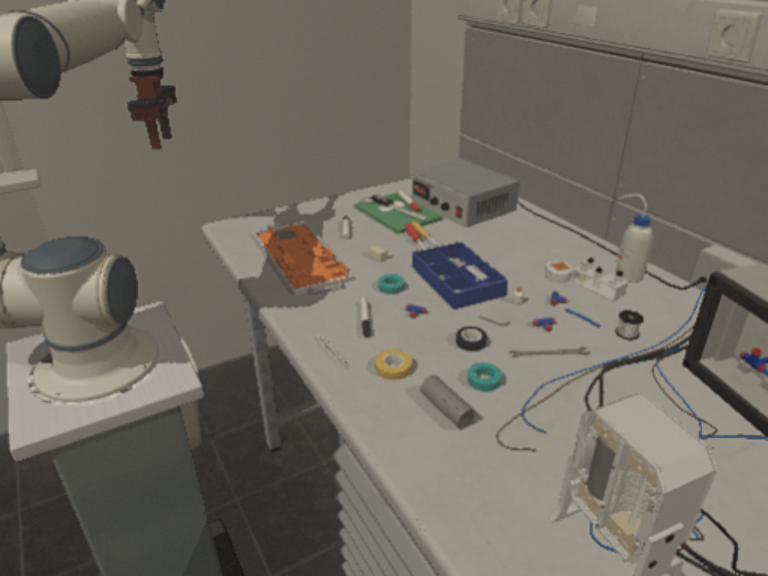

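The top crop shows, from left to right:
- **Sleeve:** (125,77), short black end. The look-alike marker at (445,200) has a long cap.
- **Block:** (267,73).
- **Black tape:** (585,88). The two turquoise rolls at (378,110) and (668,125) and the yellow roll at (582,225) are not meant.
- **Tube:** (700,207).
- **Tray:** (185,210), with the tape insert at its left end.

I'll check the inserts with the wrist camera first.

```bash
cat >> h.py <<'E'
def to(x,y,z,yaw,st=None):
    """row numbers from the present pose to tool pointing down at x,y,z with tool y at world angle yaw (deg)"""
    st=st or monitor.read_state(); R0=R.from_rotvec(st['tool_rot']); a=np.radians(yaw)
    ty=np.array([np.cos(a),np.sin(a),0]); tz=np.array([0,0,-1.]); M=np.stack([np.cross(ty,tz),ty,tz],1)
    Rt=R0.inv()*R.from_matrix(M)
    s=R0.inv().apply(np.array([x,y,z])-st['tcp_pos'])/.5; t=np.degrees(Rt.as_rotvec())/60
    print('to',(x,y,z,yaw),'shift',np.round(s,4),'turn',np.round(t,3)); return s,t
def look(names,png=None,s=1.5):
    st=monitor.read_state(); c=viewer.read_camera('wrist'); W=world(c,st)
    np.savez('last.npz',W=W,f=c['frame'])
    if png: save(png,c['frame'],s)
    for n in names:
        for d in finder.cut_out(n,'wrist')[:3]:
            q=W[d['region']&(c['range_z']>0)]
            if len(q)<5: continue
            zt=np.percentile(q[:,2],90); q2=q[q[:,2]>zt-.012]
            out=[]
            for k in (q,q2):
                (x,y),(a,b),t=cv2.minAreaRect((k[:,:2]*1000).astype(np.float32)); out.append(np.round([x,y,a,b,t],1).tolist())
            print(n,round(d['confidence'],2),np.round(d['rect']).tolist(),'all',out[0],'top',out[1],'z',np.round(np.percentile(q[:,2],[5,50,95])*1000),c['frame'][d['region']].mean(0).astype(int))
    return st,c,W
E
python3 -c "
from h import *
to(.47,.19,.40,86.4)"
```

```text
to (0.47, 0.19, 0.4, 86.4) shift [-0.6661 -0.4357 -0.3327] turn [ 0.    -0.    -0.389]
```

```bash
python3 -m inch '[[[1,-0.666,-0.436,-0.333,0,0,-0.389],[1,-0.666,-0.436,-0.333,0,0,-0.389],[1,-0.666,-0.436,-0.333,0,0,-0.389],[1,-0.666,-0.436,-0.333,0,0,-0.389],[1,-0.666,-0.436,-0.333,0,0,-0.389],[1,-0.666,-0.436,-0.333,0,0,-0.389],[1,-0.666,-0.436,-0.333,0,0,-0.389],[1,-0.666,-0.436,-0.333,0,0,-0.389],[1,-0.666,-0.436,-0.333,0,0,-0.389],[1,-0.666,-0.436,-0.333,0,0,-0.389],[1,-0.666,-0.436,-0.333,0,0,-0.389],[1,-0.666,-0.436,-0.333,0,0,-0.389],[1,-0.666,-0.436,-0.333,0,0,-0.389]]]'
python3 - <<'E'
from h import *
look(['tube_insert','sleeve_insert','block_insert','tape_insert'],'w1.png')
E
```

```text
clock: 2.4
tcp_pos: [0.4692, 0.191, 0.3995]
tool_rot: [-0.095, -3.139, 0.0]
wrist_force: [-0.1, -0.0, 0.1]
grip_width: 0.0879
grip_force: 0.0
sleeve_insert 0.79 [166.0, 114.0, 44.0, 75.0] all [473.7, 71.5, 77.9, 133.1, 87.4] top [473.7, 71.5, 77.9, 133.1, 87.4] z [ 6.  8. 20.] [148  80  38]
block_insert 0.59 [254.0, 116.0, 42.0, 71.0] all [483.1, 229.1, 77.7, 132.7, 86.8] top [483.1, 229.1, 77.7, 132.7, 86.8] z [ 6.  8. 18.] [210 128  63]
block_insert 0.48 [211.0, 119.0, 41.0, 70.0] all [478.1, 150.7, 76.2, 132.2, 86.5] top [478.1, 153.5, 63.6, 129.6, 84.3] z [ 7.  8. 25.] [191 113  56]
tape_insert 0.89 [293.0, 116.0, 47.0, 73.0] all [487.8, 306.9, 76.5, 132.5, 86.2] top [487.8, 306.9, 76.5, 132.5, 86.2] z [ 7.  8. 10.] [190 127  77]
```

View pics/w1.png

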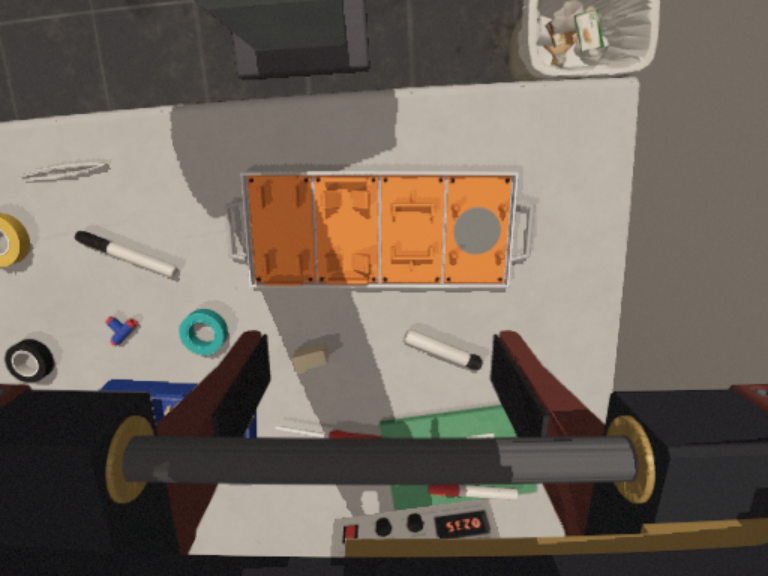

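The wrist picture shows four tray inserts: sleeve channel (280,230), V saddles (347,230), block pocket (412,230) and pegs with disc (478,230). The connector sleeve is at (443,348) and the marker, with the longer cap, at (127,253). Now to the tube.

```bash
python3 -c "
from h import *
to(.5,-.25,.28,30)"
```

```text
to (0.5, -0.25, 0.28, 30) shift [-0.1148 -0.8755  0.24  ] turn [-0.    -0.     0.941]
```

```bash
python3 -m inch '[[[1,-0.115,-0.876,0.24,0,0,0.941],[1,-0.115,-0.876,0.24,0,0,0.941],[1,-0.115,-0.876,0.24,0,0,0.941],[1,-0.115,-0.876,0.24,0,0,0.941],[1,-0.115,-0.876,0.24,0,0,0.941],[1,-0.115,-0.876,0.24,0,0,0.941],[1,-0.115,-0.876,0.24,0,0,0.941],[1,-0.115,-0.876,0.24,0,0,0.941],[1,-0.115,-0.876,0.24,0,0,0.941],[1,-0.115,-0.876,0.24,0,0,0.941]]]'
python3 -c "
from h import *
to(.484,-.425,.22,3)
look(['heater_tube'])"
```

```text
clock: 3.65
tcp_pos: [0.4988, -0.2549, 0.2766]
tool_rot: [-1.576, -2.712, 0.002]
wrist_force: [-0.7, 0.2, -0.7]
grip_width: 0.0876
grip_force: 0.0
to (0.484, -0.425, 0.22, 3) shift [-0.2813 -0.1938  0.1129] turn [-0.004 -0.002  0.445]
heater_tube 0.83 [167.0, 222.0, 47.0, 66.0] all [481.5, -426.6, 38.3, 98.9, 3.2] top [481.1, -426.4, 36.3, 98.5, 2.5] z [ 5. 37. 40.] [121 114 106]
```

```bash
python3 -c "
from h import *
to(.482,-.4265,.10,3)"
```

```text
to (0.482, -0.4265, 0.1, 3) shift [-0.2867 -0.2037  0.357 ] turn [-0.002 -0.002  0.447]
```

```bash
python3 -m inch '[[[1,-0.287,-0.204,0.2,0,0,0.447],[1,-0.287,-0.204,0.25,0,0,0.447],[1,-0.287,-0.204,0.3,0,0,0.447],[1,-0.287,-0.204,0.357,0,0,0.447],[1,-0.287,-0.204,0.357,0,0,0.447],[1,-0.287,-0.204,0.357,0,0,0.447],[1,-0.287,-0.204,0.357,0,0,0.447]]]'
python3 -c "
from h import *
look(['heater_tube'])
to(.482,-.4265,.013,3)"
```

```text
clock: 4.45
tcp_pos: [0.4836, -0.4245, 0.1012]
tool_rot: [-2.157, -2.281, -0.001]
wrist_force: [-0.6, -0.5, -0.6]
grip_width: 0.0875
grip_force: 0.0
heater_tube 0.69 [229.0, 140.0, 51.0, 130.0] all [482.5, -438.1, 43.0, 120.1, 3.0] top [481.8, -427.5, 36.4, 98.9, 3.0] z [24. 37. 40.] [113 106  99]
heater_tube 0.54 [411.0, 7.0, 88.0, 84.0] all [634.3, -295.9, 72.8, 62.1, 7.1] top [627.6, -298.9, 58.7, 57.5, 4.7] z [ 2. 18. 19.] [45 42 39]
to (0.482, -0.4265, 0.013, 3) shift [-0.0018 -0.0068  0.1841] turn [0.003 0.003 0.004]
```

```bash
python3 -m inch '[[[1,-0.002,-0.005,0.06,0,0,0],[1,-0.002,-0.005,0.12,0,0,0],[1,-0.002,-0.005,0.16,0,0,0],[1,-0.002,-0.005,0.184,0,0,0],[1,-0.002,-0.005,0.184,0,0,0],[0.3,-0.002,-0.005,0.184,0,0,0],[0.3,-0.002,-0.005,0.184,0,0,0],[0.3,-0.002,-0.005,0.184,0,0,0],[0.3,-0.002,-0.005,0.184,0,0,0],[0.3,-0.002,-0.005,0.184,0,0,0],[0.3,-0.002,-0.005,0.184,0,0,0],[0.3,-0.002,-0.005,0.184,0,0,0],[0.3,-0.002,-0.005,0.184,0,0,0]]]' 15
```

```text
clock: 5.85
tcp_pos: [0.481, -0.4281, 0.0114]
tool_rot: [2.159, 2.28, -0.001]
wrist_force: [-1.9, 0.2, 5.8]
grip_width: 0.0385
grip_force: 16.1
```

```bash
python3 -c "
from h import *
to(.52,-.05,.16,55)"
```

```text
to (0.52, -0.05, 0.16, 55) shift [ 0.7502  0.1193 -0.2986] turn [ 0.     0.002 -0.865]
```

```bash
python3 -m inch '[[[0.3,0,0,-0.06,0,0,0],[0.3,0,0,-0.14,0,0,0],[0.3,0,0,-0.22,0,0,0],[0.3,0.06,0.01,-0.299,0,0,-0.06],[0.3,0.75,0.119,-0.299,0,0,-0.865],[0.3,0.75,0.119,-0.299,0,0,-0.865],[0.3,0.75,0.119,-0.299,0,0,-0.865],[0.3,0.75,0.119,-0.299,0,0,-0.865],[0.3,0.75,0.119,-0.299,0,0,-0.865],[0.3,0.75,0.119,-0.299,0,0,-0.865],[0.3,0.75,0.119,-0.299,0,0,-0.865],[0.3,0.75,0.119,-0.299,0,0,-0.865]]]'
python3 -c "
from h import *
to(.478,.151,.12,86.6)"
```

```text
clock: 7.05
tcp_pos: [0.5199, -0.044, 0.1593]
tool_rot: [-0.933, -3.0, -0.004]
wrist_force: [-0.2, -1.0, -0.3]
grip_width: 0.0388
grip_force: 15.0
to (0.478, 0.151, 0.12, 86.6) shift [0.2902 0.2735 0.0796] turn [ 0.002 -0.    -0.519]
```

```bash
python3 -m inch '[[[0.3,0.29,0.274,0.08,0,0,-0.519],[0.3,0.29,0.274,0.08,0,0,-0.519],[0.3,0.29,0.274,0.08,0,0,-0.519],[0.3,0.29,0.274,0.08,0,0,-0.519],[0.3,0.29,0.274,0.08,0,0,-0.519],[0.3,0.29,0.274,0.08,0,0,-0.519],[0.3,0.29,0.274,0.08,0,0,-0.519],[0.3,0.29,0.274,0.08,0,0,-0.519],[0.3,0.29,0.274,0.08,0,0,-0.519]]]'
python3 - <<'E'
from h import *
look(['heater_tube','tube_insert','sleeve_insert','block_insert','tape_insert'],'w2.png')
to(.478,.151,.025,86.6)
E
```

```text
clock: 7.95
tcp_pos: [0.4799, 0.1444, 0.1195]
tool_rot: [0.109, 3.139, -0.0]
wrist_force: [0.6, -0.5, -0.9]
grip_width: 0.0385
grip_force: 15.0
heater_tube 0.84 [212.0, 157.0, 87.0, 195.0] all [479.0, 144.7, 38.4, 98.6, 85.8] top [479.0, 144.9, 36.3, 98.6, 86.0] z [117. 145. 148.] [112 105  98]
tube_insert 0.96 [217.0, 116.0, 86.0, 104.0] all [460.1, 151.5, 76.4, 94.4, 86.3] top [430.6, 153.7, 54.9, 32.9, 83.0] z [ 7.  9. 26.] [216 133  68]
sleeve_insert 0.89 [123.0, 116.0, 92.0, 148.0] all [474.9, 74.1, 85.9, 133.9, 86.4] top [474.9, 74.6, 84.8, 134.1, 86.2] z [ 7.  8. 20.] [174  98  47]
block_insert 0.88 [306.0, 114.0, 84.0, 138.0] all [483.1, 219.5, 94.6, 131.7, 85.4] top [483.1, 219.5, 94.6, 131.7, 85.4] z [ 7.  8. 18.] [233 146  73]
tape_insert 0.89 [378.0, 116.0, 104.0, 139.0] all [489.3, 309.1, 80.7, 133.2, 86.5] top [489.3, 309.1, 80.7, 133.2, 86.5] z [ 7.  8. 11.] [212 147  91]
to (0.478, 0.151, 0.025, 86.6) shift [0.0035 0.0107 0.1883] turn [ 0.     0.    -0.007]
```

View pics/w2.png

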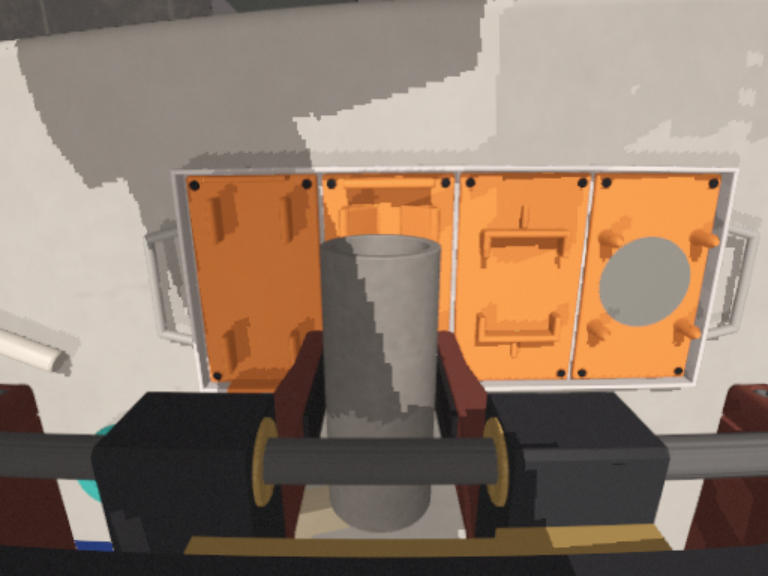

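The tube at (380,350) is aligned over the V saddles at (385,210). Lowering.

```bash
python3 -m inch '[[[0.3,0.001,0.0127,0,0,0,-0.007],[0.3,0.001,0.0127,0.05,0,0,-0.007],[0.3,0.001,0.0127,0.1,0,0,-0.007],[0.3,0.001,0.0127,0.14,0,0,-0.007],[0.3,0.001,0.0127,0.17,0,0,-0.007],[0.3,0.001,0.0127,0.184,0,0,-0.007],[0.3,0.001,0.0127,0.188,0,0,-0.007],[0.3,0.001,0.0127,0.188,0,0,-0.007]]]'
```

```text
clock: 9.05
tcp_pos: [0.4796, 0.1524, 0.0258]
tool_rot: [0.093, 3.139, 0.001]
wrist_force: [-0.6, -0.6, -0.3]
grip_width: 0.0383
grip_force: 15.0
```

Lower a further 3 mm, watching the force, then release.

```bash
python3 -m inch '[[[0.3,0,0,0.002,0,0,0],[0.3,0,0,0.004,0,0,0],[0.3,0,0,0.006,0,0,0],[0.3,0,0,0.006,0,0,0]]]'
```

```text
clock: 9.45
tcp_pos: [0.4803, 0.1518, 0.0249]
tool_rot: [0.093, 3.137, -0.001]
wrist_force: [-5.0, -4.3, 10.6]
grip_width: 0.0388
grip_force: 15.0
```

```bash
python3 -m inch '[[[0.54,0,0,0,0,0,0],[0.54,0,0,0,0,0,0],[0.54,0,0,0,0,0,0],[0.54,0,0,0,0,0,0],[0.54,0,0,-0.06,0,0,0],[0.54,0,0,-0.12,0,0,0],[0.54,0,0,-0.2,0,0,0],[0.54,0,0,-0.28,0,0,0],[0.54,0,0,-0.34,0,0,0],[0.54,0,0,-0.34,0,0,0],[0.54,0,0,-0.34,0,0,0]]]'
python3 - <<'E'
from h import *
look(['heater_tube','connector_sleeve','tape_insert','block_insert'],'w3.png')
to(.61,.20,.20,10)
E
```

```text
clock: 10.55
tcp_pos: [0.4795, 0.1523, 0.1923]
tool_rot: [0.093, 3.139, 0.001]
wrist_force: [0.1, -0.6, 0.3]
grip_width: 0.0475
grip_force: 0.0
heater_tube 0.92 [231.0, 130.0, 44.0, 99.0] all [478.4, 149.3, 41.3, 97.7, 86.4] top [478.5, 150.5, 36.4, 97.7, 86.5] z [38. 49. 51.] [137 127 119]
tape_insert 0.92 [350.0, 114.0, 78.0, 114.0] all [488.5, 308.4, 78.1, 132.5, 86.0] top [488.5, 308.4, 78.1, 132.5, 86.0] z [ 7.  8. 10.] [202 138  84]
tape_insert 0.69 [144.0, 112.0, 74.0, 118.0] all [474.9, 80.7, 97.0, 133.0, 87.7] top [474.9, 80.7, 97.0, 133.0, 87.7] z [ 7.  8. 20.] [162  90  43]
block_insert 0.61 [288.0, 113.0, 70.0, 109.0] all [483.2, 222.0, 90.3, 130.4, 86.7] top [483.2, 222.0, 90.3, 130.4, 86.7] z [ 7.  8. 18.] [226 140  68]
block_insert 0.53 [145.0, 114.0, 70.0, 116.0] all [475.5, 80.0, 97.6, 134.7, 85.4] top [475.5, 80.0, 97.6, 134.7, 85.4] z [ 7.  8. 20.] [162  90  43]
block_insert 0.27 [230.0, 132.0, 44.0, 94.0] all [478.6, 149.2, 42.5, 98.4, 87.0] top [478.8, 150.5, 36.4, 98.1, 86.5] z [36. 48. 51.] [137 126 117]
to (0.61, 0.2, 0.2, 10) shift [-0.2566  0.1112 -0.0203] turn [-0.003 -0.002  1.277]
```

View pics/w3.png

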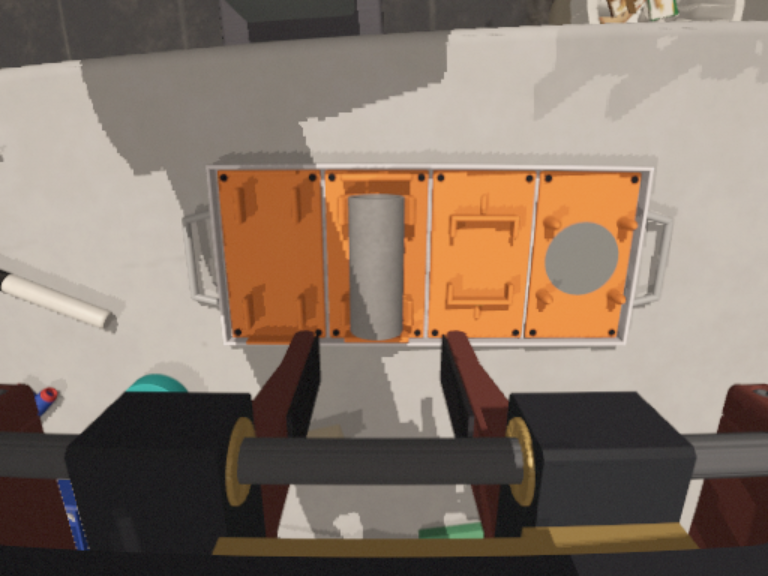

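The tube at (377,265) lies in the V saddles, axis about 31 mm high: seated. Next the sleeve.

```bash
python3 -c "
from h import *
to(.60,.25,.22,143)"
```

```text
to (0.6, 0.25, 0.22, 143) shift [-0.2306  0.2098 -0.0603] turn [ 0.001 -0.003 -0.94 ]
```

```bash
python3 -m inch '[[[0.54,-0.23,0.21,-0.06,0,0,-0.94],[0.54,-0.23,0.21,-0.06,0,0,-0.94],[0.54,-0.23,0.21,-0.06,0,0,-0.94],[0.54,-0.23,0.21,-0.06,0,0,-0.94],[0.54,-0.23,0.21,-0.06,0,0,-0.94],[0.54,-0.23,0.21,-0.06,0,0,-0.94],[0.54,-0.23,0.21,-0.06,0,0,-0.94],[0.54,-0.23,0.21,-0.06,0,0,-0.94]]]'
python3 - <<'E'
from h import *
st,c,W=look(['connector_sleeve'],'w4.png')
to(.643,.264,.10,154)
E
```

```text
clock: 11.6
tcp_pos: [0.6, 0.2501, 0.2207]
tool_rot: [1.402, -2.809, -0.0]
wrist_force: [-0.5, 0.4, 0.1]
grip_width: 0.0476
grip_force: 0.0
connector_sleeve 0.65 [219.0, 150.0, 30.0, 86.0] all [641.7, 262.9, 106.1, 18.5, 63.5] top [641.8, 262.9, 106.1, 18.5, 63.4] z [12. 17. 19.] [190 180 168]
to (0.643, 0.264, 0.1, 154) shift [-0.0743 -0.0519  0.2424] turn [ 0.001 -0.001 -0.186]
```

View pics/w4.png

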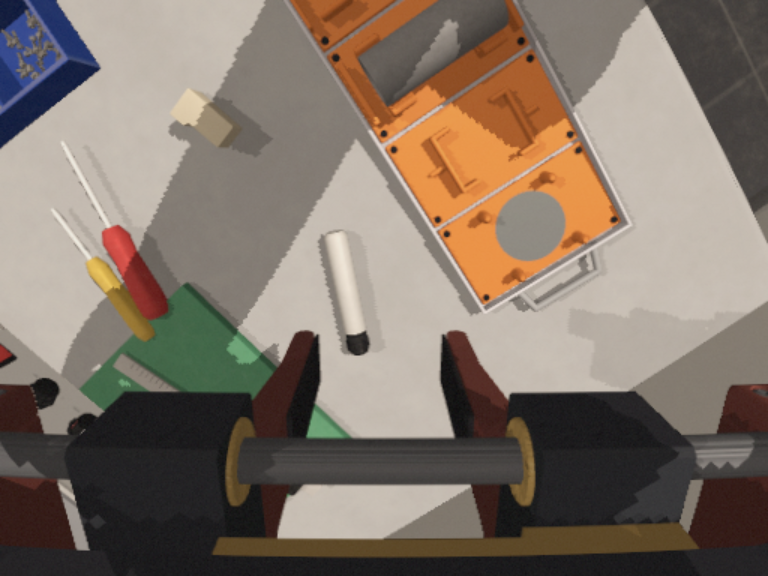

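Candidates: connector sleeve (345,290), 106 x 18.5 mm with a short black end; marker in w1 at (127,253), about 127 mm long with a long cap. The first matches the description and the crop confirms it. Grasping it.

```bash
python3 -c "
from h import *
to(.642,.263,.0125,153.5)"
```

```text
to (0.642, 0.263, 0.0125, 153.5) shift [-0.0717 -0.0516  0.4174] turn [ 0.001 -0.001 -0.177]
```

```bash
python3 -m inch '[[[0.54,-0.072,-0.052,0.05,0,0,-0.177],[0.54,-0.072,-0.052,0.13,0,0,-0.177],[0.54,-0.072,-0.052,0.21,0,0,-0.177],[0.54,-0.072,-0.052,0.29,0,0,-0.177],[0.54,-0.072,-0.052,0.35,0,0,-0.177],[0.54,-0.072,-0.052,0.4,0,0,-0.177],[0.54,-0.072,-0.052,0.417,0,0,-0.177],[0.54,-0.072,-0.052,0.417,0,0,-0.177],[0.1,-0.072,-0.052,0.417,0,0,-0.177],[0.1,-0.072,-0.052,0.417,0,0,-0.177],[0.1,-0.072,-0.052,0.417,0,0,-0.177],[0.1,-0.072,-0.052,0.417,0,0,-0.177],[0.1,-0.072,-0.052,0.417,0,0,-0.177],[0.1,-0.072,-0.052,0.417,0,0,-0.177],[0.1,-0.072,-0.052,0.417,0,0,-0.177]]]' 12
python3 -c "
from h import *
to(.56,.12,.15,110)"
```

```text
clock: 13.2
tcp_pos: [0.6428, 0.2633, 0.0139]
tool_rot: [-1.656, 2.669, -0.0]
wrist_force: [-0.6, -0.3, 1.7]
grip_width: 0.0189
grip_force: 12.0
to (0.56, 0.12, 0.15, 110) shift [ 0.3303  0.021  -0.2723] turn [-0.     0.     0.727]
```

```bash
python3 -m inch '[[[0.1,0,0,-0.06,0,0,0],[0.1,0,0,-0.14,0,0,0],[0.1,0,0,-0.22,0,0,0],[0.1,0.06,0.005,-0.272,0,0,0.1],[0.1,0.33,0.021,-0.272,0,0,0.727],[0.1,0.33,0.021,-0.272,0,0,0.727],[0.1,0.33,0.021,-0.272,0,0,0.727],[0.1,0.33,0.021,-0.272,0,0,0.727],[0.1,0.33,0.021,-0.272,0,0,0.727]]]'
python3 -c "
from h import *
to(.475,.072,.10,86.6)"
```

```text
clock: 14.1
tcp_pos: [0.5594, 0.1189, 0.1498]
tool_rot: [-0.535, 3.095, -0.0]
wrist_force: [0.8, 0.2, 0.5]
grip_width: 0.019
grip_force: 12.0
to (0.475, 0.072, 0.1, 86.6) shift [ 0.1906 -0.0318  0.0996] turn [0.    0.    0.384]
```

```bash
python3 -m inch '[[[0.1,0.19,-0.032,0.02,0,0,0.384],[0.1,0.19,-0.032,0.05,0,0,0.384],[0.1,0.19,-0.032,0.1,0,0,0.384],[0.1,0.19,-0.032,0.1,0,0,0.384],[0.1,0.19,-0.032,0.1,0,0,0.384],[0.1,0.19,-0.032,0.1,0,0,0.384],[0.1,0.19,-0.032,0.1,0,0,0.384]]]'
python3 - <<'E'
from h import *
look(['connector_sleeve','sleeve_insert','block_insert','tape_insert'],'w5.png')
to(.475,.072,.0235,86.6)
E
```

```text
clock: 14.8
tcp_pos: [0.4774, 0.073, 0.1011]
tool_rot: [0.08, 3.138, 0.0]
wrist_force: [-0.3, 0.6, 0.1]
grip_width: 0.0187
grip_force: 12.0
sleeve_insert 0.77 [202.0, 113.0, 95.0, 156.0] all [472.3, 71.5, 79.1, 129.9, 86.6] top [472.3, 71.5, 79.1, 129.9, 86.6] z [ 7.  8. 21.] [173  98  49]
tape_insert 0.59 [458.0, 118.0, 52.0, 145.0] all [486.5, 280.9, 130.5, 50.2, 8.3] top [486.5, 280.9, 130.5, 50.2, 8.3] z [ 6.  8. 15.] [203 136  81]
to (0.475, 0.072, 0.0235, 86.6) shift [ 0.0029 -0.0016  0.1529] turn [0.    0.    0.007]
```

View pics/w5.png

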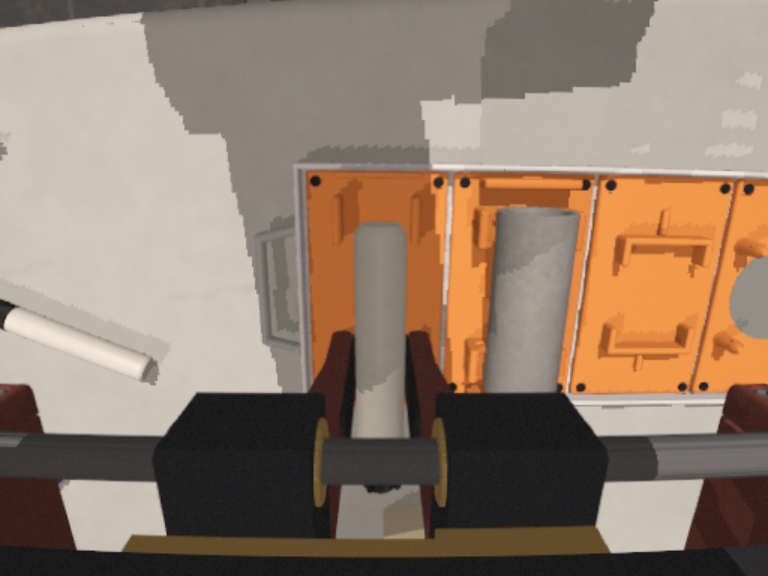

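The sleeve at (380,310) is centred over the channel at (378,280). Lowering.

```bash
python3 -m inch '[[[0.1,0.003,-0.002,0.02,0,0,0.007],[0.1,0.003,-0.002,0.07,0,0,0.007],[0.1,0.003,-0.002,0.11,0,0,0.007],[0.1,0.003,-0.002,0.14,0,0,0.007],[0.1,0.003,-0.002,0.152,0,0,0.007],[0.1,0.003,-0.002,0.154,0,0,0.007],[0.1,0.003,-0.002,0.155,0,0,0.007],[0.1,0.003,-0.002,0.155,0,0,0.007]]]'
```

```text
clock: 15.85
tcp_pos: [0.475, 0.0717, 0.0227]
tool_rot: [0.095, 3.139, 0.0]
wrist_force: [-0.4, -0.8, -0.7]
grip_width: 0.0186
grip_force: 12.0
```

```bash
python3 -m inch '[[[0.1,0,0,0.002,0,0,0],[0.1,0,0,0.003,0,0,0],[0.4,0,0,0.003,0,0,0],[0.4,0,0,0.003,0,0,0],[0.4,0,0,0.003,0,0,0],[0.4,0,0,0.003,0,0,0],[0.4,0,0,-0.06,0,0,0],[0.4,0,0,-0.12,0,0,0],[0.4,0,0,-0.2,0,0,0],[0.4,0,0,-0.28,0,0,0],[0.4,0,0,-0.34,0,0,0],[0.4,0,0,-0.34,0,0,0]]]'
python3 - <<'E'
from h import *
look(['connector_sleeve','heater_tube'],'w6.png')
to(.60,.08,.22,25)
E
```

```text
clock: 17.05
tcp_pos: [0.4764, 0.0718, 0.1977]
tool_rot: [0.095, 3.131, 0.001]
wrist_force: [-0.4, -0.0, 0.8]
grip_width: 0.0354
grip_force: 0.0
heater_tube 0.81 [307.0, 127.0, 44.0, 94.0] all [478.9, 149.2, 38.5, 98.8, 86.8] top [478.8, 149.3, 36.9, 98.5, 86.0] z [35. 48. 51.] [142 132 124]
heater_tube 0.62 [35.0, 171.0, 108.0, 45.0] all [489.6, -127.4, 128.3, 22.9, 68.7] top [488.9, -127.1, 128.4, 15.9, 64.2] z [ 8. 14. 16.] [160 151 141]
heater_tube 0.45 [243.0, 120.0, 20.0, 98.0] all [473.8, 72.8, 19.0, 108.0, 86.0] top [473.8, 72.7, 18.6, 108.0, 86.0] z [20. 25. 27.] [132 121 110]
to (0.6, 0.08, 0.22, 25) shift [-0.2499  0.0318 -0.0585] turn [-1.000e-03 -1.000e-03  1.026e+00]
```

View pics/w6.png

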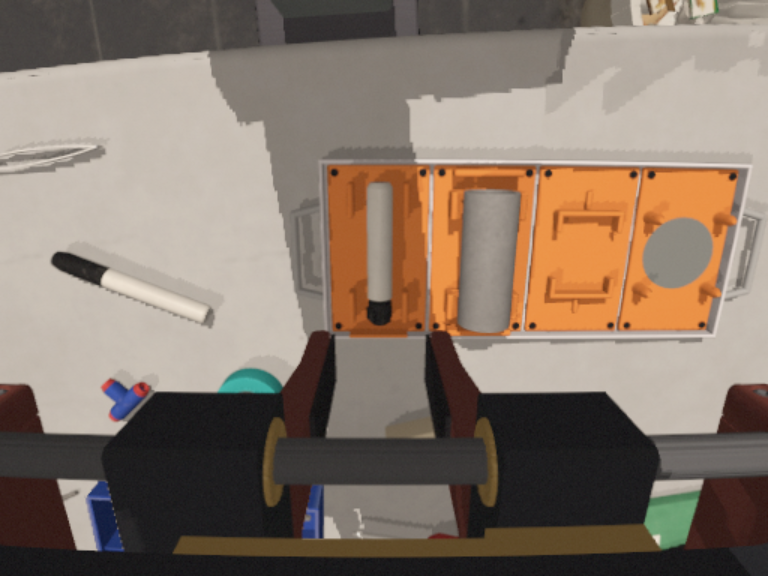

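The sleeve at (380,255) lies in the channel and the tube at (488,262) is still seated. Next the block.

```bash
python3 -m inch '[[[0.6,-0.25,0.032,-0.04,0,0,0.98],[0.6,-0.25,0.032,-0.04,0,0,0.98],[0.6,-0.25,0.032,-0.04,0,0,0.98],[0.6,-0.25,0.032,-0.04,0,0,0.98],[0.6,-0.25,0.032,-0.04,0,0,0.98],[0.6,-0.25,0.032,-0.04,0,0,0.98],[0.6,-0.25,0.032,-0.04,0,0,0.98],[0.6,-0.25,0.032,-0.04,0,0,0.98]]]'
python3 - <<'E'
from h import *
look(['ceramic_block'])
to(.644,.088,.10,11)
E
```

```text
clock: 18.0
tcp_pos: [0.5997, 0.0801, 0.2095]
tool_rot: [-1.624, -2.685, 0.004]
wrist_force: [-0.4, 0.4, -0.5]
grip_width: 0.0527
grip_force: 0.0
ceramic_block 0.85 [275.0, 159.0, 28.0, 42.0] all [644.8, 87.2, 26.4, 49.5, 11.2] top [642.7, 90.4, 24.1, 42.1, 12.6] z [ 6. 24. 25.] [156 140 116]
to (0.644, 0.088, 0.1, 11) shift [-0.0276  0.086   0.2204] turn [-0.003 -0.001  0.282]
```

```bash
python3 -c "
from h import *
to(.643,.0895,.014,12)"
```

```text
to (0.643, 0.0895, 0.014, 12) shift [-0.0243  0.0861  0.3924] turn [-0.003 -0.001  0.266]
```

```bash
python3 -m inch '[[[0.5,-0.024,0.086,0.05,0,0,0.266],[0.5,-0.024,0.086,0.13,0,0,0.266],[0.5,-0.024,0.086,0.21,0,0,0.266],[0.5,-0.024,0.086,0.28,0,0,0.266],[0.5,-0.024,0.086,0.34,0,0,0.266],[0.5,-0.024,0.086,0.38,0,0,0.266],[0.5,-0.024,0.086,0.392,0,0,0.266],[0.5,-0.024,0.086,0.392,0,0,0.266],[0.15,-0.024,0.086,0.392,0,0,0.266],[0.15,-0.024,0.086,0.392,0,0,0.266],[0.15,-0.024,0.086,0.392,0,0,0.266],[0.15,-0.024,0.086,0.392,0,0,0.266],[0.15,-0.024,0.086,0.392,0,0,0.266],[0.15,-0.024,0.086,0.392,0,0,0.266],[0.15,-0.024,0.086,0.392,0,0,0.266]]]' 15
python3 -c "
from h import *
to(.55,.19,.14,65)"
```

```text
clock: 19.6
tcp_pos: [0.6449, 0.0896, 0.0179]
tool_rot: [1.98, 2.436, 0.003]
wrist_force: [-0.2, 0.6, 5.3]
grip_width: 0.0241
grip_force: 15.0
to (0.55, 0.19, 0.14, 65) shift [ 0.2353 -0.144  -0.2447] turn [ 0.002  0.001 -0.887]
```

```bash
python3 -m inch '[[[0.15,0,0,-0.06,0,0,0],[0.15,0,0,-0.14,0,0,0],[0.15,0,0,-0.2,0,0,0],[0.15,0.04,-0.03,-0.245,0,0,-0.14],[0.15,0.235,-0.144,-0.245,0,0,-0.887],[0.15,0.235,-0.144,-0.245,0,0,-0.887],[0.15,0.235,-0.144,-0.245,0,0,-0.887],[0.15,0.235,-0.144,-0.245,0,0,-0.887],[0.15,0.235,-0.144,-0.245,0,0,-0.887],[0.15,0.235,-0.144,-0.245,0,0,-0.887],[0.15,0.235,-0.144,-0.245,0,0,-0.887]]]'
python3 -c "
from h import *
to(.483,.2292,.10,86.6)"
```

```text
clock: 20.7
tcp_pos: [0.5493, 0.1899, 0.1383]
tool_rot: [-0.679, -3.067, 0.0]
wrist_force: [0.8, -0.1, 0.1]
grip_width: 0.0241
grip_force: 15.0
to (0.483, 0.2292, 0.1, 86.6) shift [0.1533 0.0154 0.0767] turn [-0.   -0.   -0.36]
```

```bash
python3 -m inch '[[[0.15,0.153,0.015,0.02,0,0,-0.36],[0.15,0.153,0.015,0.05,0,0,-0.36],[0.15,0.153,0.015,0.077,0,0,-0.36],[0.15,0.153,0.015,0.077,0,0,-0.36],[0.15,0.153,0.015,0.077,0,0,-0.36],[0.15,0.153,0.015,0.077,0,0,-0.36]]]'
python3 - <<'E'
from h import *
look(['ceramic_block','block_insert'],'w7.png')
to(.483,.2292,.027,86.6)
E
```

```text
clock: 21.3
tcp_pos: [0.4842, 0.2288, 0.1012]
tool_rot: [0.097, 3.139, 0.001]
wrist_force: [-0.5, 0.5, 0.5]
grip_width: 0.0237
grip_force: 15.0
ceramic_block 0.9 [229.0, 198.0, 46.0, 88.0] all [519.6, 223.5, 33.0, 117.3, 84.7] top [482.9, 229.1, 24.3, 43.5, 87.5] z [ 90. 107. 108.] [208 189 159]
block_insert 0.7 [207.0, 115.0, 92.0, 128.0] all [472.9, 229.9, 79.3, 111.3, 85.6] top [472.9, 229.9, 79.3, 111.3, 85.6] z [ 7.  8. 18.] [223 139  70]
to (0.483, 0.2292, 0.027, 86.6) shift [0.0024 0.0006 0.148 ] turn [ 0.001  0.001 -0.002]
```

View pics/w7.png

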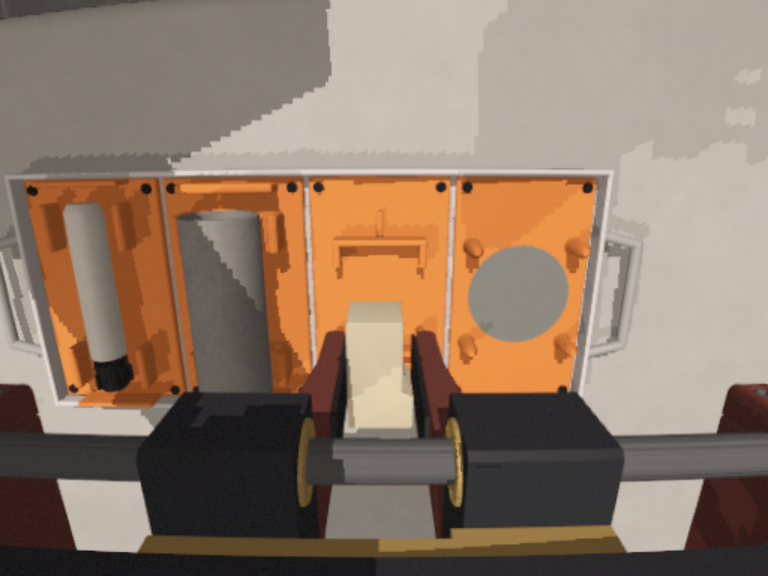

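The block at (375,370) is held over the pocket at (380,300). Lowering.

```bash
python3 -m inch '[[[0.15,0.002,0.001,0.02,0,0,0],[0.15,0.002,0.001,0.07,0,0,0],[0.15,0.002,0.001,0.11,0,0,0],[0.15,0.002,0.001,0.135,0,0,0],[0.15,0.002,0.001,0.146,0,0,0],[0.15,0.002,0.001,0.148,0,0,0],[0.15,0.002,0.001,0.15,0,0,0],[0.15,0.002,0.001,0.15,0,0,0]]]'
```

```text
clock: 22.25
tcp_pos: [0.4828, 0.2297, 0.0257]
tool_rot: [0.093, 3.139, 0.001]
wrist_force: [-0.1, 0.3, 0.9]
grip_width: 0.0237
grip_force: 15.0
```

```bash
python3 -m inch '[[[0.15,0,0,0.001,0,0,0],[0.15,0,0,0.002,0,0,0],[0.4,0,0,0.002,0,0,0],[0.4,0,0,0.002,0,0,0],[0.4,0,0,0.002,0,0,0],[0.4,0,0,-0.06,0,0,0],[0.4,0,0,-0.12,0,0,0],[0.4,0,0,-0.2,0,0,0],[0.4,0,0,-0.28,0,0,0],[0.4,0,0,-0.34,0,0,0],[0.4,0,0,-0.34,0,0,0]]]'
python3 - <<'E'
from h import *
look(['ceramic_block','tape_insert','connector_sleeve'],'w8.png')
to(.56,-.19,.2,40)
E
```

```text
clock: 23.35
tcp_pos: [0.4841, 0.2302, 0.2009]
tool_rot: [0.093, 3.132, 0.006]
wrist_force: [1.0, 0.8, 0.2]
grip_width: 0.0352
grip_force: 0.0
ceramic_block 0.79 [240.0, 149.0, 22.0, 43.0] all [481.1, 230.8, 23.5, 42.1, 86.5] top [481.1, 230.8, 23.4, 42.1, 86.3] z [18. 32. 33.] [218 197 166]
tape_insert 0.73 [284.0, 112.0, 72.0, 110.0] all [488.0, 298.9, 93.2, 131.4, 86.3] top [488.0, 298.9, 93.2, 131.4, 86.3] z [ 7.  8. 10.] [200 136  83]
connector_sleeve 0.93 [100.0, 123.0, 34.0, 94.0] all [474.0, 69.1, 26.3, 109.0, 87.2] top [474.3, 73.3, 21.6, 108.9, 84.9] z [17. 25. 27.] [121 110 100]
to (0.56, -0.19, 0.2, 40) shift [-0.2058 -0.8278 -0.0133] turn [-0.002 -0.002  0.777]
```

View pics/w8.png

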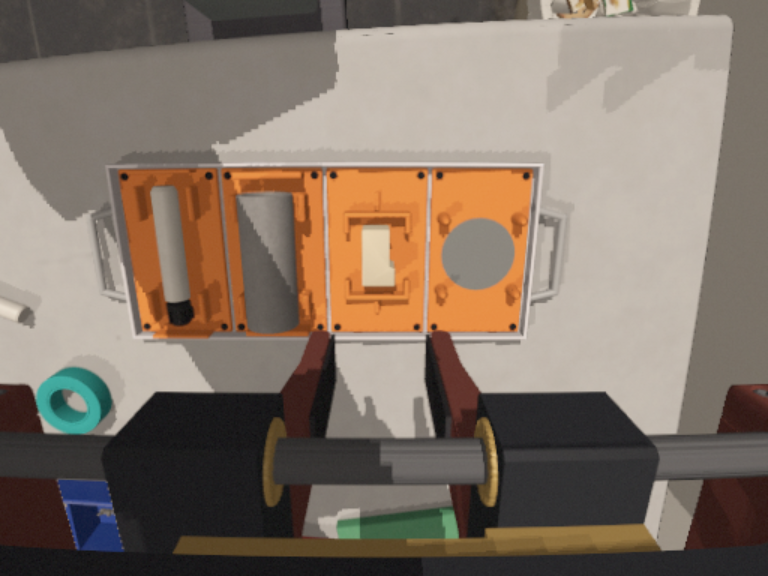

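The block at (377,255) sits in the pocket, top at 32 mm: seated. Next the black tape.

```bash
python3 -m inch '[[[0.84,-0.206,-0.828,-0.01,0,0,0.777],[0.84,-0.206,-0.828,-0.01,0,0,0.777],[0.84,-0.206,-0.828,-0.01,0,0,0.777],[0.84,-0.206,-0.828,-0.01,0,0,0.777],[0.84,-0.206,-0.828,-0.01,0,0,0.777],[0.84,-0.206,-0.828,-0.01,0,0,0.777],[0.84,-0.206,-0.828,-0.01,0,0,0.777],[0.84,-0.206,-0.828,-0.01,0,0,0.777],[0.84,-0.206,-0.828,-0.01,0,0,0.777],[0.84,-0.206,-0.828,-0.01,0,0,0.777],[0.84,-0.206,-0.828,-0.01,0,0,0.777]]]'
python3 - <<'E'
from h import *
look(['black_tape'],'w9.png')
to(.629,-.303,.14,-3.4)
E
```

```text
clock: 24.65
tcp_pos: [0.56, -0.1898, 0.1979]
tool_rot: [-1.328, -2.843, -0.0]
wrist_force: [-0.8, 0.2, -0.2]
grip_width: 0.0738
grip_force: 0.0
black_tape 0.91 [338.0, 67.0, 60.0, 57.0] all [601.7, -44.8, 65.2, 60.5, 45.3] top [598.8, -47.1, 57.3, 57.9, 53.6] z [ 1. 18. 20.] [ 40 100  93]
black_tape 0.63 [178.0, 285.0, 7.0, 10.0] all [587.4, -372.5, 1.4, 10.6, 75.6] top [587.4, -372.5, 1.4, 10.6, 75.6] z [ 2.  7. 14.] [25 67 62]
black_tape 0.6 [218.0, 242.0, 49.0, 52.0] all [631.3, -297.0, 64.7, 57.4, 10.5] top [627.5, -297.3, 57.9, 56.3, 40.3] z [ 1. 18. 19.] [77 72 67]
to (0.629, -0.303, 0.14, -3.4) shift [-0.2636 -0.042   0.1178] turn [-0.001 -0.001  0.724]
```

View pics/w9.png

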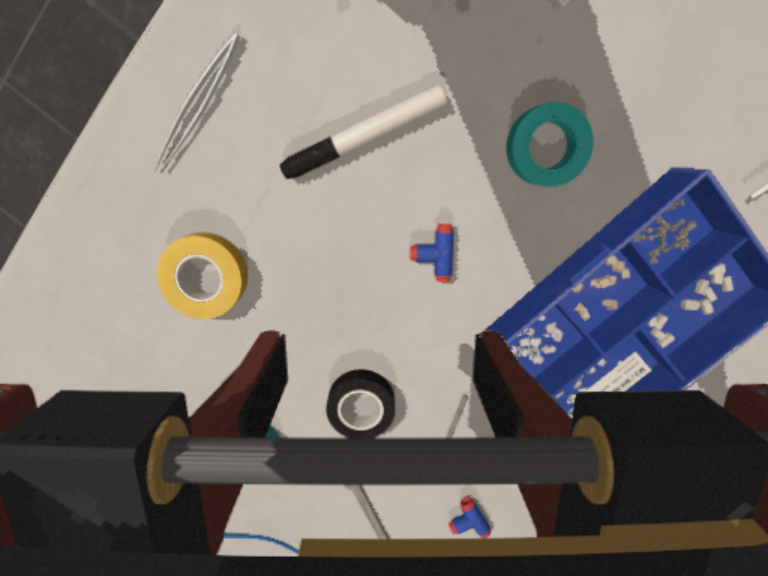

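Rolls in view: turquoise (550,143), yellow (200,275) and black (361,403). Only the last is black and the smaller one, so it is the one meant. Moving over it.

```bash
python3 -m inch '[[[0.84,-0.26,-0.04,0.118,0,0,0.724],[0.84,-0.26,-0.04,0.118,0,0,0.724],[0.84,-0.26,-0.04,0.118,0,0,0.724],[0.84,-0.26,-0.04,0.118,0,0,0.724],[0.84,-0.26,-0.04,0.118,0,0,0.724],[0.84,-0.26,-0.04,0.118,0,0,0.724],[0.84,-0.26,-0.04,0.118,0,0,0.724]]]'
python3 - <<'E'
from h import *
look(['black_tape'],'w10.png')
to(.628,-.3,.013,-3.4)
E
```

```text
clock: 25.45
tcp_pos: [0.6292, -0.301, 0.1416]
tool_rot: [2.281, 2.159, 0.0]
wrist_force: [0.5, -1.0, -0.4]
grip_width: 0.0736
grip_force: 0.0
black_tape 0.71 [187.0, 248.0, 56.0, 46.0] all [597.2, -344.0, 154.8, 62.8, 73.6] top [587.6, -342.4, 150.3, 57.4, 83.2] z [ 2. 18. 20.] [ 49 123 115]
black_tape 0.58 [222.0, 151.0, 64.0, 62.0] all [630.4, -298.9, 57.6, 61.5, 66.0] top [628.4, -298.2, 56.2, 57.7, 18.8] z [ 6. 18. 20.] [68 64 60]
to (0.628, -0.3, 0.013, -3.4) shift [ 0.0027 -0.0027  0.2578] turn [0.001 0.    0.003]
```

View pics/w10.png

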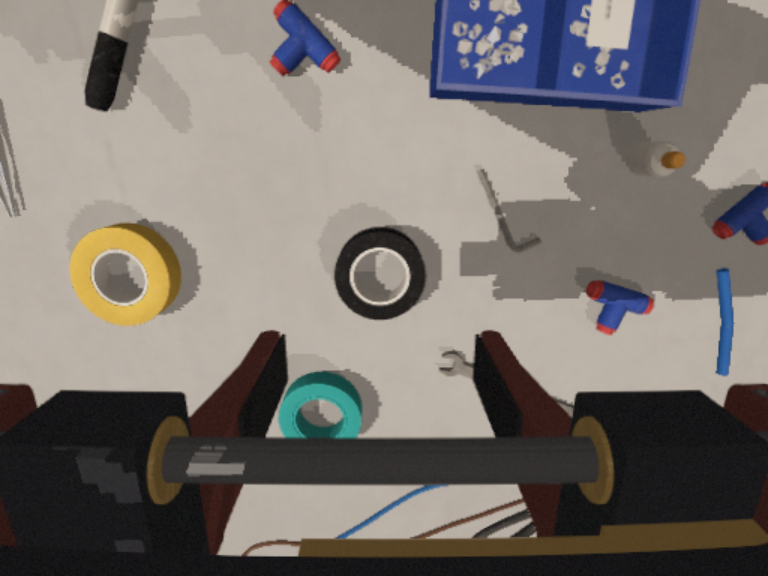

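The black roll is at (380,273), clear of the hex key (505,215), wrench (452,362) and turquoise roll (320,408). Grasping.

```bash
python3 -m inch '[[[0.84,0.005,-0.002,0.05,0,0,0],[0.84,0.005,-0.002,0.12,0,0,0],[0.84,0.005,-0.002,0.18,0,0,0],[0.84,0.005,-0.002,0.23,0,0,0],[0.84,0.005,-0.002,0.252,0,0,0],[0.84,0.005,-0.002,0.258,0,0,0],[0.84,0.005,-0.002,0.258,0,0,0],[0.5,0.005,-0.002,0.258,0,0,0],[0.5,0.005,-0.002,0.258,0,0,0],[0.5,0.005,-0.002,0.258,0,0,0],[0.5,0.005,-0.002,0.258,0,0,0],[0.5,0.005,-0.002,0.258,0,0,0],[0.5,0.005,-0.002,0.258,0,0,0]]]' 15
python3 -c "
from h import *
to(.55,.05,.14,-3.4)"
```

```text
clock: 26.85
tcp_pos: [0.6286, -0.3001, 0.0133]
tool_rot: [2.286, 2.152, 0.001]
wrist_force: [-0.2, -0.3, 5.3]
grip_width: 0.0572
grip_force: 15.0
to (0.55, 0.05, 0.14, -3.4) shift [ 0.6892 -0.1986 -0.2542] turn [ 0.002  0.001 -0.001]
```

```bash
python3 -m inch '[[[0.5,0,0,-0.06,0,0,0],[0.5,0,0,-0.14,0,0,0],[0.5,0,0,-0.2,0,0,0],[0.5,0.05,-0.01,-0.254,0,0,0],[0.5,0.69,-0.2,-0.254,0,0,0],[0.5,0.69,-0.2,-0.254,0,0,0],[0.5,0.69,-0.2,-0.254,0,0,0],[0.5,0.69,-0.2,-0.254,0,0,0],[0.5,0.69,-0.2,-0.254,0,0,0],[0.5,0.69,-0.2,-0.254,0,0,0],[0.5,0.69,-0.2,-0.254,0,0,0],[0.5,0.69,-0.2,-0.254,0,0,0]]]'
python3 -c "
from h import *
to(.488,.3075,.10,-3.4)"
```

```text
clock: 28.05
tcp_pos: [0.5477, 0.0545, 0.1387]
tool_rot: [-2.281, -2.158, -0.0]
wrist_force: [-0.4, 0.5, 0.0]
grip_width: 0.0574
grip_force: 15.0
to (0.488, 0.3075, 0.1, -3.4) shift [ 0.4985 -0.1471  0.0782] turn [-0.001 -0.001  0.004]
```

```bash
python3 -m inch '[[[0.5,0.498,-0.147,0.03,0,0,0.004],[0.5,0.498,-0.147,0.05,0,0,0.004],[0.5,0.498,-0.147,0.078,0,0,0.004],[0.5,0.498,-0.147,0.078,0,0,0.004],[0.5,0.498,-0.147,0.078,0,0,0.004],[0.5,0.498,-0.147,0.078,0,0,0.004],[0.5,0.498,-0.147,0.078,0,0,0.004],[0.5,0.498,-0.147,0.078,0,0,0.004]]]'
python3 - <<'E'
from h import *
look(['black_tape','tape_insert'],'w11.png')
to(.488,.3075,.024,-3.4)
E
```

```text
clock: 28.85
tcp_pos: [0.4913, 0.3022, 0.1]
tool_rot: [2.292, 2.147, -0.001]
wrist_force: [-0.2, -0.6, 0.3]
grip_width: 0.0571
grip_force: 15.0
black_tape 0.78 [202.0, 184.0, 107.0, 108.0] all [491.6, 271.8, 122.2, 89.1, 82.2] top [490.6, 304.8, 56.7, 57.0, 86.3] z [ 90. 105. 106.] [55 49 45]
tape_insert 0.87 [170.0, 145.0, 158.0, 86.0] all [487.8, 308.3, 76.3, 133.1, 86.5] top [487.8, 308.3, 76.3, 133.1, 86.5] z [ 7.  8. 10.] [191 126  75]
to (0.488, 0.3075, 0.024, -3.4) shift [ 0.0107 -0.0083  0.1533] turn [ 0.001  0.    -0.007]
```

View pics/w11.png

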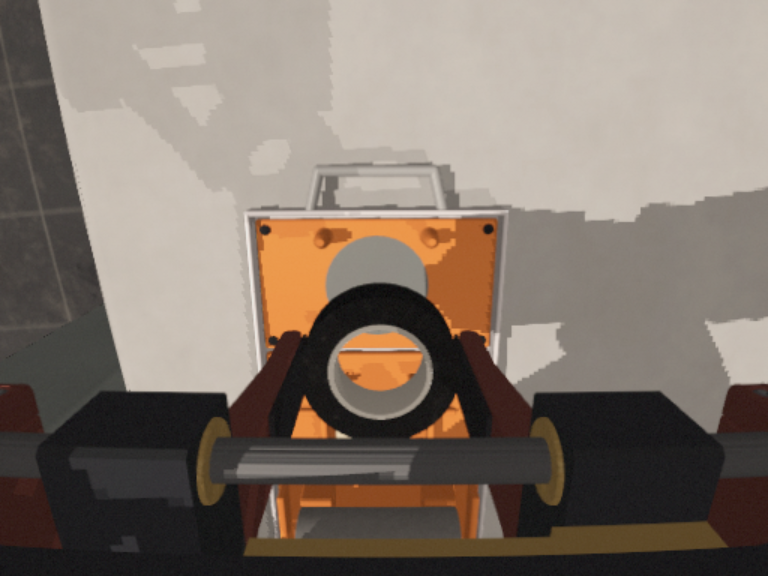

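The roll at (380,360) sits slightly before the disc (377,280), so I add about 3.5 mm each way and lower.

```bash
python3 -m inch '[[[0.5,0.007,-0.007,0.0,0,0,-0.007],[0.5,0.007,-0.007,0.05,0,0,-0.007],[0.5,0.007,-0.007,0.09,0,0,-0.007],[0.5,0.007,-0.007,0.12,0,0,-0.007],[0.5,0.007,-0.007,0.14,0,0,-0.007],[0.5,0.007,-0.007,0.15,0,0,-0.007],[0.5,0.007,-0.007,0.154,0,0,-0.007],[0.5,0.007,-0.007,0.154,0,0,-0.007]]]'
```

```text
clock: 29.8
tcp_pos: [0.4877, 0.3075, 0.0236]
tool_rot: [2.284, 2.157, 0.001]
wrist_force: [0.6, -0.2, -0.7]
grip_width: 0.0568
grip_force: 15.0
```

```bash
python3 -m inch '[[[0.5,0,0,0.002,0,0,0],[0.5,0,0,0.004,0,0,0],[0.75,0,0,0.004,0,0,0],[0.75,0,0,0.004,0,0,0],[0.75,0,0,0.004,0,0,0],[0.75,0,0,0.004,0,0,0],[0.75,0,0,-0.06,0,0,0],[0.75,0,0,-0.12,0,0,0],[0.75,0,0,-0.2,0,0,0],[0.75,0,0,-0.28,0,0,0],[0.75,0,0,-0.36,0,0,0],[0.75,0.1,0,-0.4,0,0,0],[0.75,0.1,0,-0.4,0,0,0]]]'
python3 - <<'E'
from h import *
st,c,W=look(['black_tape','tape_insert','ceramic_block'])
c=viewer.read_camera('top'); W=world(c)
for n in ['heater_tube','connector_sleeve','ceramic_block','black_tape','black_marker','yellow_tape']:
    for d in finder.cut_out(n,'top')[:2]:
        q=W[d['region']]; print(n,round(d['confidence'],2),np.round(np.median(q,0)*1000))
f=np.load('last.npz')['f']; save('fin.png',np.vstack([cv2.resize(f[60:300],(512,240)),cv2.resize(c['frame'][145:265,110:366],(512,240))]),1.2)
E
```

```text
clock: 31.1
tcp_pos: [0.4908, 0.3609, 0.2267]
tool_rot: [-2.281, -2.159, -0.01]
wrist_force: [-0.3, -0.7, -1.1]
grip_width: 0.0661
grip_force: 0.0
black_tape 0.55 [233.0, 189.0, 47.0, 44.0] all [486.2, 308.5, 60.6, 57.6, 61.5] top [487.1, 310.0, 56.7, 57.5, 65.2] z [11. 26. 28.] [71 64 58]
tape_insert 0.7 [202.0, 178.0, 105.0, 60.0] all [488.9, 306.6, 79.9, 132.0, 86.8] top [488.9, 306.6, 79.9, 132.0, 86.8] z [ 7.  8. 11.] [196 122  64]
ceramic_block 0.78 [233.0, 251.0, 35.0, 27.0] all [481.1, 230.6, 24.8, 40.6, 86.7] top [481.1, 230.6, 24.8, 40.6, 86.7] z [13. 32. 33.] [182 165 137]
heater_tube 0.85 [477. 147.  48.]
connector_sleeve 0.52 [475.  72.  24.]
connector_sleeve 0.18 [ 463. -286.   18.]
ceramic_block 0.49 [484. 226.  30.]
black_tape 0.74 [602. -42.  18.]
black_tape 0.71 [492. 306.   8.]
black_marker 0.7 [ 488. -129.   14.]
yellow_tape 0.66 [ 463. -285.   18.]
yellow_tape 0.54 [483. 227.   8.]
```

View pics/fin.png

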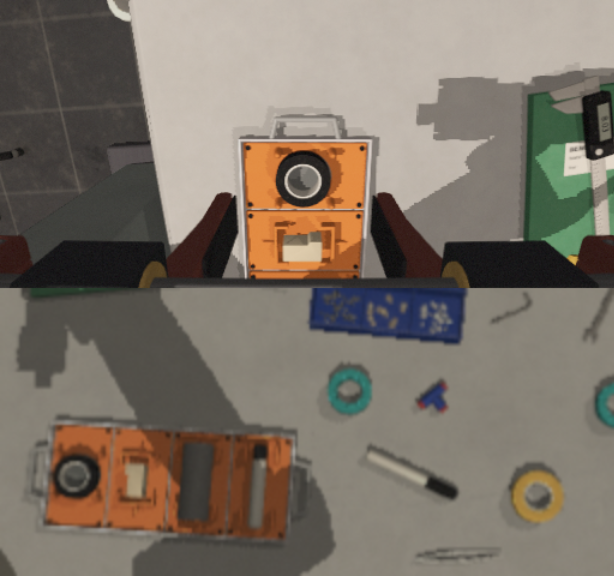

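The final picture shows all four parts seated: tape (303,180) between the pegs with its top at 26 mm, and block, tube and sleeve in the tray in the lower view. The marker (412,472) and yellow tape (537,495) are where they were. Handing in.

```bash
python3 -c "
from h import *
print(env.hand_in())"
```

```text
the job is handed in; nothing more can be done
None
```

I packed the tube, sleeve, block and black tape into their inserts in that order; all four looked seated in the last camera check. The marker and yellow tape were not moved, and the job is handed in at about 31 s; no verdict was returned.

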